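Seat the gilded pole in the sprung V-cradle and hold it down

TASK

First slide the cradle's orange size stop outward, away from the V, to its end stop, so that there is room. Then take the gold-leafed pole from the rack, lay it in the V of the cradle, and press it down onto both faces of the V until the sprung V is fully down; keep holding it pressed down like that with the gripper, finishing while holding it for burnishing. Leave the other poles and everything else on the table where they are.

Things in the scene. Friction and masses are not known exactly. Their poses are not given: they have to be found in the camera images.
- pole_gold: the pole to seat: gold-leafed turned wooden pole (solid cylinder, 30 mm diameter, 170 mm long, about 80 g), origin at its middle on its axis, its y axis along its length; it starts in one of the three places of the rack, lying level with its axis 45 mm above the table, parallel to the rack's y axis
- pole_white: white gesso turned wooden pole (solid cylinder, 30 mm diameter, 170 mm long, about 80 g), origin at its middle on its axis, its y axis along its length; a bystander on the rack
- pole_red: dark red turned wooden pole (solid cylinder, 30 mm diameter, 170 mm long, about 80 g), origin at its middle on its axis, its y axis along its length; a bystander on the rack
- rack: fixed low wooden rack, 225 (x) x 150 (y) mm, origin under its centre. Three places at x = -65, 0, 65 mm, poles along y on two bars 16 mm wide (centres y = -58, 58; top 30 mm high, ridges to 37 mm beside each pole). Between the bars the floor is 8 mm high: grip poles across the middle from above
- cradle_base: blue base plate of the cradle, 90 (x) x 260 (y) x 12 mm, fixed to the table, origin on the table under the middle of the V; its y axis runs along the V, towards the orange size stop. A fixed blue end plate 70 mm high and 50 mm wide has its inner face at y = -99 mm; a dark end lug 30 mm high stands at y = 130 to 142 mm
- v_seat (a point): where the axis of a seated pole's middle lies: on the V's centre line, 66 mm above the table with the V up, 56 mm with it fully down; moves with the V; its axes are those of cradle_base
- v_carriage (a joint): how far the sprung V is pressed down: 0 = up, 0.010 m = fully down on its stop. The spring needs about 5 N to start and 13 N to reach the stop. A dark bar 24 mm wide joins the two rests; its top is 34 mm above the table with the V up (24 mm when down)
- v_front: the V faces on the cradle's -x side (aluminium, 45 degrees, 28 mm long up the slope), in two rests each 30 mm long centred at y = -45 and 45 mm of the cradle; moves with the V; the 60 mm between the rests is free for the fingers. Origin at the bottom of the V, 45 mm above the table with the V up
- v_back: the same V faces on the cradle's +x side, same origin. The tops of the V faces are about 1 mm below the seated pole's axis, 20 mm either side of it
- size_stop (a joint): slide of the orange size stop along the cradle's +y: 0 = closest to the V, 0.050 m = its end stop. The stop's face towards the V is at y = 63 mm of the cradle plus this value. Starts at 0 to 0.010, where the 170 mm pole does not fit between stop and end plate. Friction about 2.5 N, stays where it is left
- stop_grip (a point): centre of the top of the black grip of the size stop, 104 mm above the table; the grip is 14 mm (cradle x) x 22 mm (cradle y), free from its top down to 69 mm, above the 50 mm wide orange plate; moves with the stop
- cup: open brown card coffee cup, 80 mm across, 100 mm high, origin under its centre; bystander
- size_bottle: amber bottle with black cap, 64 mm across, 170 mm high, origin under its centre; bystander
- leaf_jar: clear jar with brass lid, 70 mm across, 70 mm high, origin under its centre; bystander
- brush: brush lying flat, about 20 cm long, origin under it; bystander
- leaf_book: orange booklet of gold leaf, 90 x 90 x 12 mm, origin under its centre; bystander
Mind the look-alikes: they are no part of the job. What is shaped like the pole_gold but green is not meant.

How it is judged:
On the way:
1. the size stop is slid to its end stop while the gold pole is still away from the cradle (value of joint size_stop above 0.046 m and horizontal distance between pole_gold and cradle_base above 0.15 m), for 0.2 s.
At the end, for the whole second after the job is handed in: Through the last second: gold pole at rest in the V (within 4 mm across, 25 mm along, 0.05 rad), pressed by the fingers (over 3 N), over 2 N on each side of the V, the V at least 8 of its 10 mm down, size stop within 5 mm of its end stop (value of joint size_stop above 0.045 m and value of joint v_carriage above 0.008 m and x of pole_gold in the frame of v_seat between -0.004 and 0.004 m and z of pole_gold in the frame of v_seat between -0.004 and 0.004 m and y of pole_gold in the frame of v_seat between -0.025 and 0.025 m and angle between the y axis of pole_gold and the y axis of v_seat, either way round below 0.05 rad and contact force between pole_gold and v_front above 2 N and contact force between pole_gold and v_back above 2 N and contact force between the fingers and pole_gold above 3 N and linear speed of pole_gold below 0.02 m/s); the arm keeps its last pose, push and grip.
It fails at once if another pole is shifted more than 25 mm (distance of any of pole_white, pole_red from where it was at the start of the episode above 0.025 m).
It fails at once if a bystander is shifted more than 30 mm (distance of any of cup, size_bottle, leaf_jar, brush, leaf_book from where it was at the start of the episode above 0.03 m).
It also fails if it takes over 58 s, if anything falls off the work surface, if the arm or the gripper's body presses on something with over 40 N, if the wrist force passes 120 N, or if a joint passes its speed limit or range.

ROBOT

A 6-joint arm with a two-finger parallel gripper is mounted at the origin on the work surface. World frame = base frame: x ahead of the robot, y to its left, z up, the work surface at z = 0. Lengths are in m, angles in rad, forces in N, time in s.
With the tool pointing down it reaches from about 0.2 to 0.875 m from the base axis. Payload 3.4 kg.
Tool frame: the origin (TCP) lies at the very end of the fingers, on their centre line; the grasp point (between the pads) lies 19 mm behind it; z points along the fingers, y is the direction in which the jaws open and shut (so a half turn about z gives the same grasp; the last joint's range is limited). The gripper opens to 94 mm and grips with 3 to 60 N. Pads are 16 mm wide; open, the fingers measure 119 mm over their backs; the gripper's body (75 mm by 177 mm) begins 78 mm behind the grasp point.
Start: joints at [-1.398, 0.276, 1.505, -0, 1.361, -0.121], TCP at [0.167, -0.55, 0.178] pointing down, gripper open.
Joint ranges: [-2.89, 2.89], [-0.75, 2.08], [0.22, 2.7], [-1.18, 4.32], [0.11, 2.71], [-2.7, 2.7]. Speed limits (rad/s): [2.57, 2.57, 3.14, 3.14, 3.14, 3.14].

INTERFACE

Orientations are given as [roll, pitch, yaw] about the fixed x, y, z axes, in that order (R = Rz(yaw) Ry(pitch) Rx(roll)).
In Python, from station import arm, camera, camera_params, sign_off gives the robot as it stands. The module is installed in compiled form; this text tells all that it offers.
- The arm moves only by the tool apply_moves, never from a script. Its argument "steps" is a list of rows, each a list of 3 entries, a list of its own where there are three numbers: the closure, from -1 (fully open) to 1 (shut), so that 0 is half open, then the shift along the tool's x, y, z as a fraction of full scale, then the turn, a rotation vector about the tool's x, y, z as a fraction of full scale. In form: [[gripper, [dx, dy, dz], [wx, wy, wz]], ...]. A call has 1 to 5 rows; each row shifts and turns the commanded pose from where the row before left it, along the tool's axes as they then stand; what a row does not reach is not made up. Full scale, the value 1, is 100 cm for a shift and 90 degrees for a turn. A row lasts 1/12 s, in which the tool goes at most 41.7 mm and 7.16 degrees, less where a joint would pass 70% of its speed; a pose out of reach is approached as far as the arm can. A call with a number of a shift or a turn outside -1 to 1 is refused whole. A call with a gripper value outside its range is refused whole. The fingers move at their own pace and stop on an object; the grip force is fixed at half the most. Time passes only in rows, so rows that do not move let the fingers close. It gives the time, the measured TCP pose, the force and the opening at its end, in the units of the state.
- arm.get_obs(): the state, without advancing time (a new reading comes with each control period).
- camera(name): name is "side" or "top"; returns the picture (480x640x3 uint8, red, green, blue); there is no depth.
- camera_params(name): a dict with "fx", "fy", "cx", "cy" (pixels), "extrinsics" (4x4, takes a point from world to camera coordinates). Camera axes: x right, y down, z forward; pixel columns grow to the right and rows downward; lengths in m; the calibration is good to about 2 mm. A picture is of the moment at which its call begins. camera_params takes no time and is no camera call.
- sign_off(): hands the job in, once; it reports no verdict.
The state is a dict: "clock": time; "joint_pos": joint angles; "joint_vel": joint speeds; "effort": joint torques, N m; "tool_pos": TCP position; "eef_rot": TCP orientation; "wrist_force": force on the tool from outside, world axes, zero at the start; "torque": the same for the moment, N m; "finger_gap": finger opening in m.
Only numpy, scipy, OpenCV 4.12 (cv2) and the standard library are available. Lean on these libraries where they do the work, as an engineer would, in place of code of your own. Each camera call takes 0.05 s, during which the arm holds its last target.

## Working session

There is one attempt and no reset: what is moved stays moved. The work goes in short steps, Python scripts to look and compute and a tool call to move; the robot and the scene stay as the last step left them, time stands still between calls to the robot, and variables do not carry over. Pictures are saved under pics/ and viewed, and the job is handed in when it is done.

Besides the shell and the picture viewer there is one more tool, called after "Request:" by a JSON object that holds its "op" and its "data", one argument or row to a line. apply_moves: Moves the arm, as the interface text tells. Shift numbers are shares of 100 cm and turn numbers shares of 90 degrees, none past 1 either way. Its arguments: {"type":"object","properties":{"steps":{"type":"array","items":{"type":"array"}}},"required":["steps"]}

```bash
mkdir -p pics; python3 - <<'E'
from station import arm,camera,camera_params
import cv2,numpy as np
o=arm.get_obs();print({k:np.round(v,3).tolist() for k,v in o.items()})
for n in ["side","top"]:
    p=camera_params(n);print(n,p["fx"],p["fy"],p["cx"],p["cy"],np.round(p["extrinsics"],4).tolist())
    im=camera(n);cv2.imwrite(f"pics/{n}0.png",im[:,:,::-1])
E
```

```text
{'clock': 0.0, 'joint_pos': [-1.398, 0.277, 1.506, -0.0, 1.361, -0.121], 'joint_vel': [0.001, -0.001, -0.0, -0.001, -0.001, -0.001], 'effort': [0.001, -40.458, -23.723, 0.07, 0.034, -0.0], 'tool_pos': [0.166, -0.55, 0.177], 'eef_rot': [-3.14, -0.0, 0.294], 'wrist_force': [0.317, 0.184, -0.357], 'torque': [-0.02, 0.041, 0.013], 'finger_gap': 0.094}
side 470.1735536535576 470.1735536535576 315.98986860596705 241.01400971718638 [[-0.7314, -0.6817, 0.0151, 0.3696], [-0.4558, 0.4723, -0.7544, 0.3179], [0.5072, -0.5587, -0.6562, 1.2672], [0.0, 0.0, 0.0, 1.0]]
top 514.9337987126629 514.9337987126629 325.9768602359266 244.1805406594643 [[-0.0035, -0.9998, 0.0203, -0.0582], [-0.9984, 0.0023, -0.0571, 0.5247], [0.0571, -0.0205, -0.9982, 1.321], [0.0, 0.0, 0.0, 1.0]]
```

View pics/top0.png

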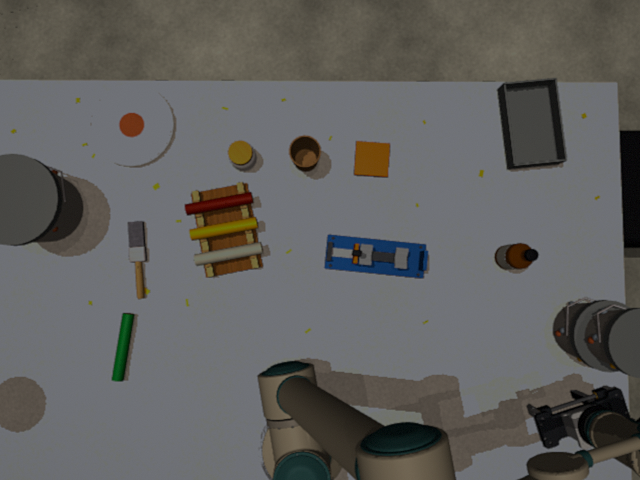

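View pics/side0.png

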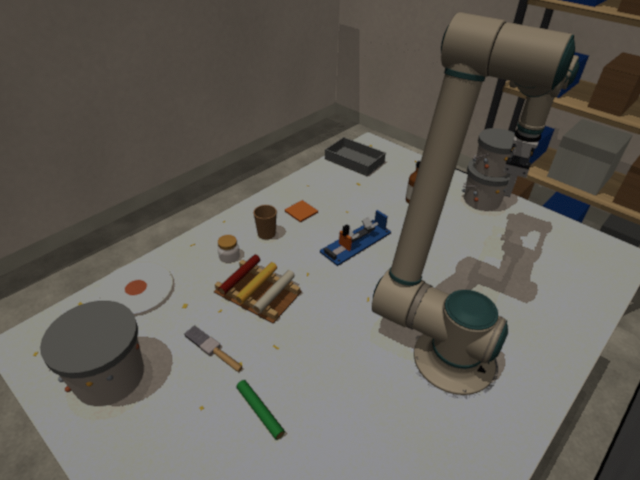

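The gold pole is in the middle rack place (top view about 224,229). The cradle is at about (376,256), with the stop on its left, +y, side and the end plate on its right at about (425,260). Next I'll measure them.

```bash
cat > h.py <<'E'
import numpy as np,cv2
from station import arm,camera,camera_params
def ray(n,uv,z):
    p=camera_params(n);E=p["extrinsics"];R,t=E[:3,:3],E[:3,3]
    d=R.T@np.array([(uv[0]-p["cx"])/p["fx"],(uv[1]-p["cy"])/p["fy"],1]);c=-R.T@t
    return c+d*(z-c[2])/d[2]
def proj(n,P):
    p=camera_params(n);E=p["extrinsics"];q=E[:3,:3]@np.array(P)+E[:3,3]
    return np.array([p["fx"]*q[0]/q[2]+p["cx"],p["fy"]*q[1]/q[2]+p["cy"]])
def tri(uv1,uv2):
    A=[]
    P=[np.array([[p["fx"],0,p["cx"]],[0,p["fy"],p["cy"]],[0,0,1]])@p["extrinsics"][:3] for p in map(camera_params,["top","side"])]
    X=cv2.triangulatePoints(P[0],P[1],np.array(uv1,float).reshape(2,1),np.array(uv2,float).reshape(2,1));return (X[:3]/X[3]).ravel()
def obs():
    o=arm.get_obs();print({k:np.round(o[k],4).tolist() for k in ["clock","joint_pos","tool_pos","eef_rot","wrist_force","finger_gap"]});return o
E
python3 - <<'E'
from h import *
t=cv2.imread("pics/top0.png");s=cv2.imread("pics/side0.png")
ht=cv2.cvtColor(t,cv2.COLOR_BGR2HSV);hs=cv2.cvtColor(s,cv2.COLOR_BGR2HSV)
def big(h,lo,hi,box):
    m=cv2.inRange(h,lo,hi);k=np.zeros_like(m);x0,y0,x1,y1=box;k[y0:y1,x0:x1]=m[y0:y1,x0:x1]
    c=max(cv2.findContours(k,cv2.RETR_EXTERNAL,cv2.CHAIN_APPROX_NONE)[0],key=cv2.contourArea);return c
def rect(n,c,z):
    b=cv2.boxPoints(cv2.minAreaRect(c));W=np.array([ray(n,q,z)[:2] for q in b])
    e=[W[1]-W[0],W[2]-W[1]];L=[np.linalg.norm(v) for v in e];v=e[int(L[1]>L[0])]
    print(n,np.round(b).tolist(),"c",W.mean(0).round(4),"sizes",np.round(L,4),"ang",np.degrees(np.arctan2(v[1],v[0])).round(2))
print("gold");rect("top",big(ht,(22,150,80),(35,255,255),(180,200,270,260)),.05)
print("red");rect("top",big(ht,(0,120,40),(6,255,255),(180,180,270,230)),.05)
print("white pole later");
print("base");rect("top",big(ht,(100,120,40),(125,255,255),(310,220,440,290)),.012)
print("orange");rect("top",big(ht,(5,150,80),(20,255,255),(330,235,380,275)),.06)
a=cv2.resize(t[220:290,310:440],None,fx=6,fy=6,interpolation=cv2.INTER_CUBIC)
b=cv2.resize(s[200:270,310:400],None,fx=8,fy=8,interpolation=cv2.INTER_CUBIC)
cv2.imwrite("pics/a.png",a);cv2.imwrite("pics/b.png",b)
c=cv2.resize(t[170:290,170:280],None,fx=5,fy=5,interpolation=cv2.INTER_CUBIC);cv2.imwrite("pics/c.png",c)
E
```

```text
gold
top [[189.0, 229.0], [255.0, 217.0], [257.0, 226.0], [190.0, 237.0]] c [0.5657 0.2009] sizes [0.1693 0.021 ] ang -79.98
red
top [[184.0, 204.0], [251.0, 192.0], [253.0, 202.0], [186.0, 214.0]] c [0.6275 0.2127] sizes [0.17   0.0272] ang -79.49
white pole later
base
top [[324.0, 268.0], [328.0, 234.0], [428.0, 245.0], [425.0, 278.0]] c [ 0.4934 -0.1907] sizes [0.0876 0.2646] ang -96.0
orange
top [[353.0, 256.0], [357.0, 256.0], [357.0, 263.0], [353.0, 263.0]] c [ 0.4833 -0.1314] sizes [0.01   0.0176] ang 179.6
```

View pics/a.png

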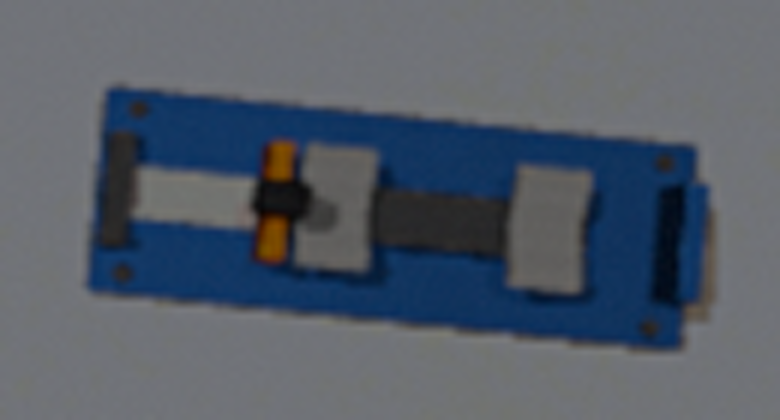

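View pics/b.png

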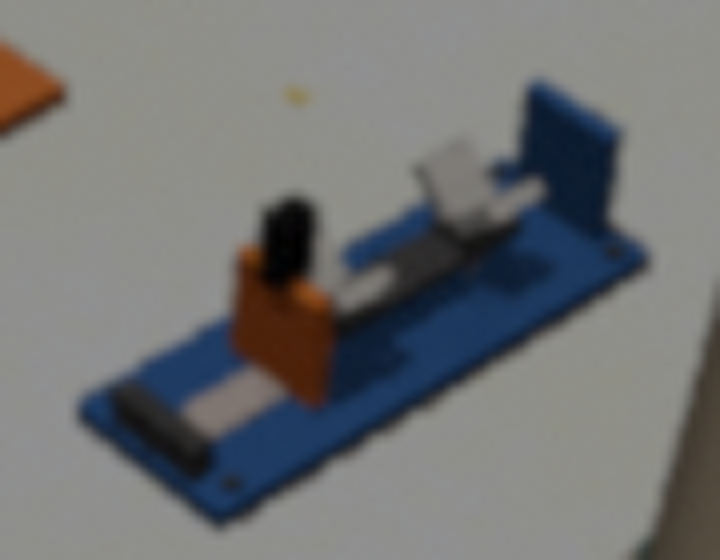

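View pics/c.png

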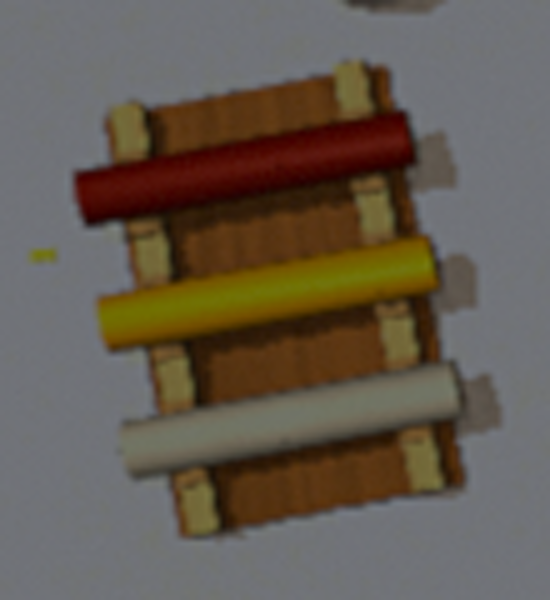

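```bash
python3 - <<'E'
from h import *
def W(pts,s,o,z): return np.array([ray("top",np.array(q)/s+o-0.5*(1-1/s),z)[:2] for q in pts])
def info(n,w):
    a=(w[0]+w[3])/2;b=(w[1]+w[2])/2;v=a-b  # along from right to left (+y)
    print(n,"c",w.mean(0).round(4),"len",np.linalg.norm(v).round(4),"wid",np.linalg.norm(w[0]-w[3]).round(4),np.linalg.norm(w[1]-w[2]).round(4),"ang",np.degrees(np.arctan2(v[1],v[0])).round(2));return w.mean(0),v/np.linalg.norm(v)
oa=np.array([310,220]);oc=np.array([170,170])
c,y=info("base",W([(107,88),(694,147),(681,347),(90,292)],6,oa,.012))
g,gy=info("gold",W([(98,300),(425,238),(437,288),(110,350)],5,oc,.047))
info("red",W([(75,174),(407,113),(413,160),(87,222)],5,oc,.047))
info("white",W([(119,424),(453,363),(462,412),(130,476)],5,oc,.047))
x=np.array([y[1],-y[0]])
print("x axis",x,"y",y)
k=W([(281,197)],6,oa,.104)[0];d=k-c;print("grip",k,"in cradle",d@x,d@y)
for nm,p,z in [("rest+",(338,208),.05),("rest-",(549,229),.05),("endplate top inner mid",(688,244),.07),("lug",(118,190),.03)]:
    d=W([p],6,oa,z)[0]-c;print(nm,d@x,d@y)
print("side check of base centre/grip/gold",[proj("side",(*q,z)).round(1).tolist() for q,z in [(c,.012),(k,.104),(g,.045)]])
# side-view: base corners pixel
b=[np.array(q)/8+[310,200]-.44 for q in [(80,400),(222,515),(648,262),(535,170)]]
for q in b: 
    d=ray("side",q,.012)[:2]-c; print("side corner",(d@x).round(4),(d@y).round(4))
q=np.array((290,205))/8+[310,200]-.44; d=ray("side",q,.104)[:2]-c; print("side grip",(d@x).round(4),(d@y).round(4))
E
```

```text
base c [ 0.4937 -0.1877] len 0.2572 wid 0.0888 0.0872 ang 84.32
gold c [0.5633 0.2009] len 0.1674 wid 0.0261 0.0262 ang 100.74
red c [0.6278 0.2125] len 0.1688 wid 0.0252 0.0243 ang 100.67
white c [0.5002 0.1886] len 0.17 wid 0.0268 0.0252 ang 100.54
x axis [ 0.99508932 -0.09898103] y [0.09898103 0.99508932]
grip [ 0.4992903  -0.13159623] in cradle 4.726797697109301e-05 0.05641848635609748
rest+ 0.00037208306474018304 0.027971798358550872
rest- 0.00013134333964226667 -0.061635892602612555
endplate top inner mid -0.0014420545056877912 -0.11663671378602489
lug -9.59036099242079e-05 0.12060676469797184
side check of base centre/grip/gold [[355.8, 239.6], [345.5, 225.5], [256.5, 281.7]]
side corner 0.0426 0.1287
side corner -0.0466 0.1311
side corner -0.0512 -0.1208
side corner 0.0253 -0.1303
side grip 0.0006 0.0544
```

```bash
cat > plan.py <<'E'
import sys
from h import *
from scipy.spatial.transform import Rotation as Ro
# plan.py x y z yawdeg n : equal rows, from measured pose, tool-axes fractions
def plan(x,y,z,yaw,n):
    o=arm.get_obs();p=np.array(o["tool_pos"]);R=Ro.from_euler("xyz",o["eef_rot"])
    Rt=Ro.from_euler("xyz",[np.pi,0,np.radians(yaw)])
    rv=(R.inv()*Rt).as_rotvec()
    print("clock",o["clock"],"at",p.round(4),np.degrees(o["eef_rot"]).round(2),"gap",round(float(o["finger_gap"]),4),"F",np.round(o["wrist_force"],1),"rotvec/row",(np.degrees(rv)/90/n).round(4))
    d=(np.array([x,y,z])-p)/n
    for i in range(n): print((R*Ro.from_rotvec(rv*i/n)).inv().apply(d).round(4).tolist())
if __name__=="__main__":
    a=list(map(float,sys.argv[1:]));plan(*a[:4],int(a[4]))
E
python3 plan.py .499 -.132 .17 84.2 15
```

```text
clock 0.1 at [ 0.1664 -0.5498  0.1773] [-1.7991e+02 -1.0000e-02  1.6830e+01] gap 0.0938 F [-0.6 -0.   1.5] rotvec/row [-0.0001 -0.     -0.0499]
[0.0293, -0.0202, 0.0005]
[0.0308, -0.0179, 0.0005]
[0.0321, -0.0154, 0.0005]
[0.0332, -0.0129, 0.0005]
[0.0341, -0.0102, 0.0005]
[0.0348, -0.0075, 0.0005]
[0.0353, -0.0048, 0.0005]
[0.0355, -0.002, 0.0005]
[0.0356, 0.0008, 0.0005]
[0.0354, 0.0036, 0.0005]
[0.035, 0.0063, 0.0005]
[0.0344, 0.0091, 0.0005]
[0.0336, 0.0117, 0.0005]
[0.0326, 0.0143, 0.0005]
[0.0314, 0.0168, 0.0005]
```

Request:
{"op": "apply_moves", "data": {
  "steps": [
    [0,[0.029,-0.02,0],[0,0,-0.05]],
    [0,[0.031,-0.018,0],[0,0,-0.05]],
    [0,[0.032,-0.015,0],[0,0,-0.05]],
    [0,[0.033,-0.013,0],[0,0,-0.05]],
    [0,[0.034,-0.01,0],[0,0,-0.05]]
  ]
}}

```text
clock: 0.52
tool_pos: [0.2777, -0.4102, 0.1776]
eef_rot: [-3.141, -0.0, 0.69]
wrist_force: [0.9, -0.1, -0.1]
finger_gap: 0.064
```

Request:
{"op": "apply_moves", "data": {
  "steps": [
    [0,[0.035,-0.007,0],[0,0,-0.05]],
    [0,[0.035,-0.005,0],[0,0,-0.05]],
    [0,[0.035,-0.002,0],[0,0,-0.05]],
    [0,[0.035,0.001,0],[0,0,-0.05]],
    [0,[0.035,0.004,0],[0,0,-0.05]]
  ]
}}

```text
clock: 0.93
tool_pos: [0.3881, -0.2726, 0.1779]
eef_rot: [-3.141, -0.0, 1.083]
wrist_force: [0.5, -1.6, 0.7]
finger_gap: 0.0471
```

```bash
python3 plan.py .499 -.132 .15 84.2 5
```

```text
clock 0.9333 at [ 0.3881 -0.2726  0.1779] [-179.98   -0.     62.05] gap 0.0471 F [ 0.5 -1.6  0.7] rotvec/row [-0.     -0.     -0.0492]
[0.0352, 0.0064, 0.0056]
[0.0346, 0.0091, 0.0056]
[0.0338, 0.0118, 0.0056]
[0.0328, 0.0143, 0.0056]
[0.0316, 0.0168, 0.0056]
```

Request:
{"op": "apply_moves", "data": {
  "steps": [
    [0,[0.035,0.006,0.005],[0,0,-0.049]],
    [0,[0.035,0.009,0.005],[0,0,-0.049]],
    [0,[0.034,0.012,0.005],[0,0,-0.049]],
    [0,[0.033,0.014,0.005],[0,0,-0.049]],
    [0,[0.031,0.017,0.005],[0,0,-0.05]]
  ]
}}

```text
clock: 1.35
tool_pos: [0.4992, -0.1323, 0.1525]
eef_rot: [-3.141, -0.0, 1.47]
wrist_force: [0.2, -0.8, 0.9]
finger_gap: 0.0469
```

```bash
python3 - <<'E'
from h import *
im=camera("side");cv2.imwrite("pics/s1.png",cv2.resize(im[140:290,270:430,::-1],None,fx=4,fy=4))
im=camera("top");cv2.imwrite("pics/t1.png",cv2.resize(im[200:300,290:440,::-1],None,fx=4,fy=4))
E
python3 plan.py .499 -.132 .076 84.2 4
```

```text
clock 1.45 at [ 0.5006 -0.13    0.1518] [-1.7996e+02 -1.5000e-01  8.4340e+01] gap 0.0467 F [-0.5 -0.5 -0.1] rotvec/row [-0.0001 -0.0004  0.0004]
[-0.0006, -0.0003, 0.0189]
[-0.0006, -0.0003, 0.019]
[-0.0006, -0.0003, 0.019]
[-0.0005, -0.0003, 0.019]
```

View pics/s1.png

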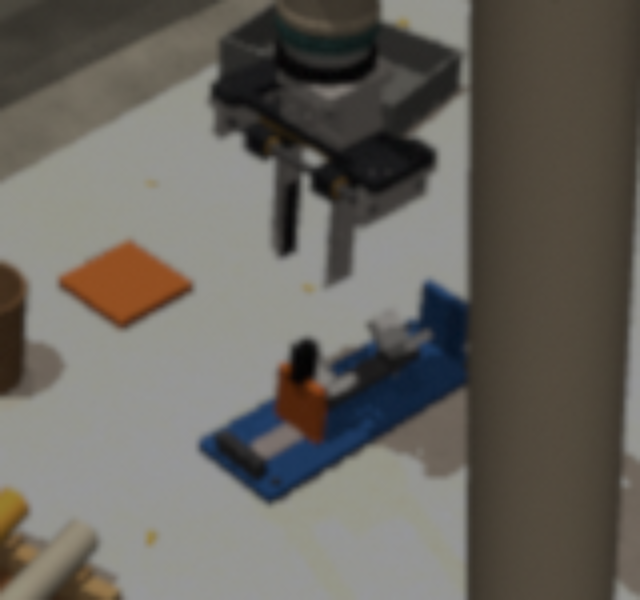

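View pics/t1.png

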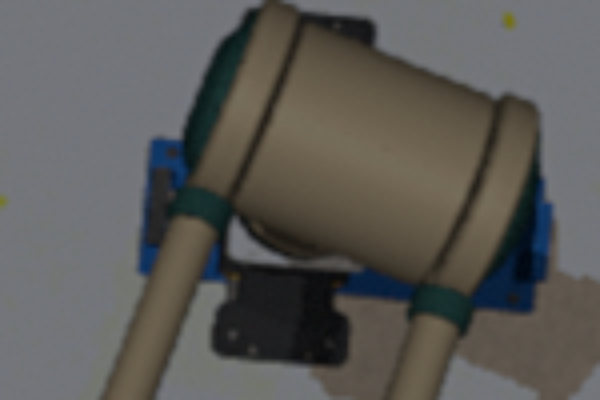

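The side view shows the open fingers straddling the black grip, which sits at about (304,355) in the crop. The gripper axis runs along the cradle's x. Going down to grip it.

Request:
{"op": "apply_moves", "data": {
  "steps": [
    [0,[-0.001,0,0.019],[0,0,0]],
    [0,[-0.001,0,0.019],[0,0,0]],
    [0,[0,0,0.019],[0,0,0]],
    [0,[0,0,0.018],[0,0,0]],
    [1,[0,0,0],[0,0,0]]
  ]
}}

```text
clock: 1.87
tool_pos: [0.495, -0.1356, 0.0748]
eef_rot: [-3.134, -0.002, 1.464]
wrist_force: [0.1, 0.2, -1.3]
finger_gap: 0.0431
```

Request:
{"op": "apply_moves", "data": {
  "steps": [
    [1,[0,0,0],[0,0,0]],
    [1,[0,0,0],[0,0,0]],
    [1,[0,0,0],[0,0,0]],
    [1,[0,0,0],[0,0,0]],
    [1,[0,0,0],[0,0,0]]
  ]
}}

```text
clock: 2.28
tool_pos: [0.4991, -0.1365, 0.079]
eef_rot: [3.14, 0.001, 1.465]
wrist_force: [0.5, 0.2, 0.8]
finger_gap: 0.0106
```

```bash
python3 - <<'E'
from h import *
im=camera("side");cv2.imwrite("pics/s2.png",cv2.resize(im[170:290,290:420,::-1],None,fx=5,fy=5))
obs()
E
```

```text
{'clock': 2.3333, 'joint_pos': [-0.4013, 0.2668, 1.7828, -0.0001, 1.0904, -0.296], 'tool_pos': [0.4989, -0.1364, 0.0788], 'eef_rot': [3.1402, 0.0005, 1.4655], 'wrist_force': [-0.6452, 0.6527, -0.4428], 'finger_gap': 0.0062}
```

View pics/s2.png

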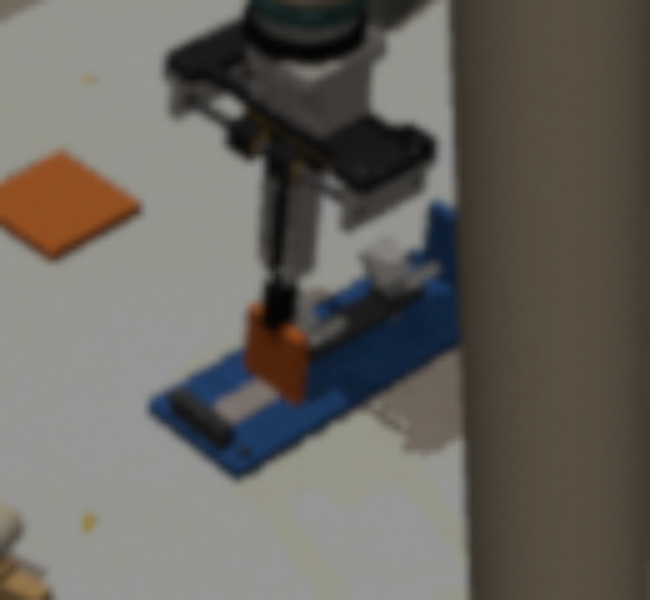

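```bash
python3 - <<'E'
from h import *
f=lambda P:((proj("side",P)-[290,170])*5).round(0)
o=arm.get_obs();p=np.array(o["tool_pos"])
print("tcp",f(p),"grasp",f(p+[0,0,.019]))
for z in (.104,.069): print(z,f((.4993,-.1316,z)))
s=cv2.imread("pics/s1.png");
E
```

```text
tcp [280. 304.] grasp [282. 282.]
0.104 [277. 278.]
0.069 [274. 319.]
```

```bash
python3 - <<'E'
from h import *
im=camera("side");cv2.imwrite("pics/s3.png",cv2.resize(cv2.convertScaleAbs(im[195:260,320:385,::-1],alpha=1.6),None,fx=9,fy=9,interpolation=cv2.INTER_CUBIC))
obs()
E
```

```text
{'clock': 2.3833, 'joint_pos': [-0.4013, 0.267, 1.783, -0.0002, 1.0903, -0.2961], 'tool_pos': [0.4988, -0.1363, 0.0787], 'eef_rot': [3.1405, 0.0005, 1.4657], 'wrist_force': [0.4113, 0.5276, 0.1691], 'finger_gap': 0.0026}
```

View pics/s3.png

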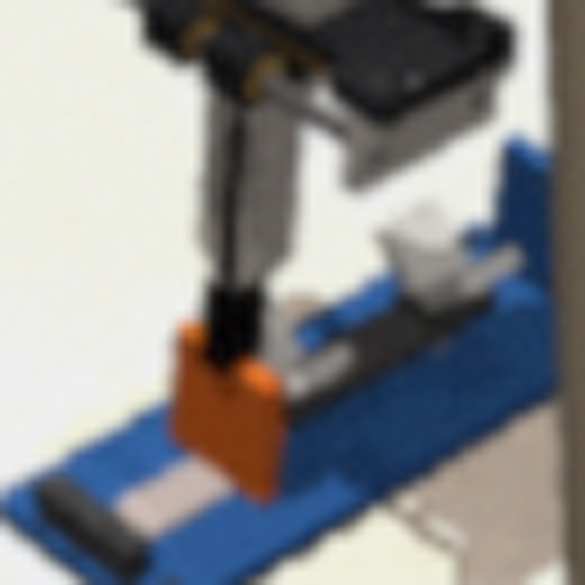

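```bash
python3 - <<'E'
from h import *
for q in [(268,285),(292,260),(210,262)]:
    n=np.array(q)/9+[320,195]-.44
    print(q,ray("side",n,.079).round(4),ray("side",n,.104).round(4),ray("side",n,.095).round(4))
for P in [(.4993,-.1316,.104),(.4993,-.1316,.069),(.4988,-.1363,.0787)]: print(((proj("side",P)+.44-[320,195])*9).round())
E
```

```text
(268, 285) [ 0.5066 -0.1622  0.079 ] [ 0.488  -0.1376  0.104 ] [ 0.4947 -0.1464  0.095 ]
(292, 260) [ 0.5096 -0.1797  0.079 ] [ 0.4909 -0.1546  0.104 ] [ 0.4977 -0.1637  0.095 ]
(210, 262) [ 0.5308 -0.1576  0.079 ] [ 0.5116 -0.133   0.104 ] [ 0.5185 -0.1419  0.095 ]
[233. 279.]
[228. 353.]
[239. 327.]
```

```bash
python3 - <<'E'
from h import *
for P in [(.4993,-.1315,.152)]:
    print(((proj("side",P)+.375-[270,140])*4).round(),proj("side",P))
    x=np.array([.995,-.1,0])
    for s in (-.06,-.0235,.0235,.06): print(s,((proj("side",np.array(P)+s*x)+.375-[270,140])*4).round())
s=cv2.imread("pics/s1.png")
cv2.imwrite("pics/s1z.png",cv2.convertScaleAbs(cv2.resize(s[200:460,200:480],None,fx=2.4,fy=2.2),alpha=1.5))
E
```

```text
[307. 297.] [346.31200458 213.81829414]
-0.06 [361. 333.]
-0.0235 [328. 311.]
0.0235 [286. 283.]
0.06 [255. 262.]
```

View pics/s1z.png

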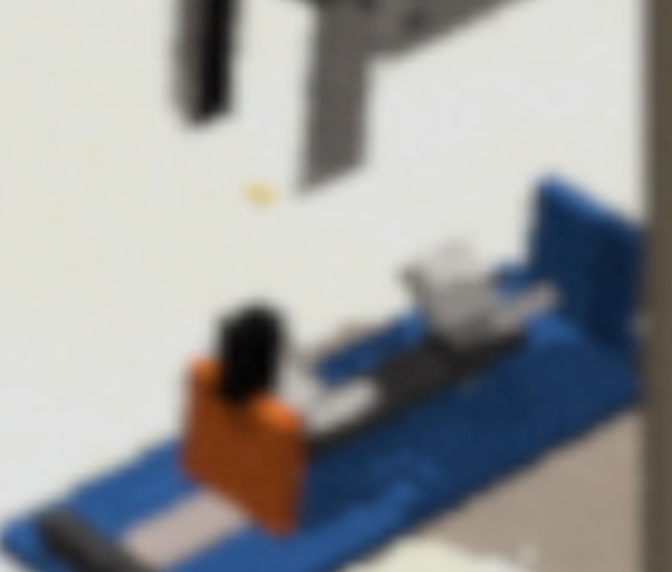

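```bash
python3 - <<'E'
from h import *
im=camera("top");cv2.imwrite("pics/t2.png",cv2.convertScaleAbs(cv2.resize(im[190:310,290:440,::-1],None,fx=5,fy=5),alpha=1.6))
o=obs();p=np.array(o["tool_pos"])
x=np.array([.995,-.1,0])
for dz in (.1,.13):
  for s in (-.0885,0,.0885): print(dz,s,((proj("top",p+s*x+[0,0,dz])+.4-[290,190])*5).round())
E
```

```text
{'clock': 2.4333, 'joint_pos': [-0.4012, 0.2672, 1.7832, -0.0001, 1.0903, -0.2961], 'tool_pos': [0.4987, -0.1362, 0.0785], 'eef_rot': [3.1408, 0.0003, 1.4656], 'wrist_force': [-0.0057, 0.1569, -0.1352], 'finger_gap': 0.0011}
0.1 -0.0885 [339. 502.]
0.1 0 [357. 309.]
0.1 0.0885 [375. 116.]
0.13 -0.0885 [345. 505.]
0.13 0 [363. 306.]
0.13 0.0885 [381. 108.]
```

View pics/t2.png

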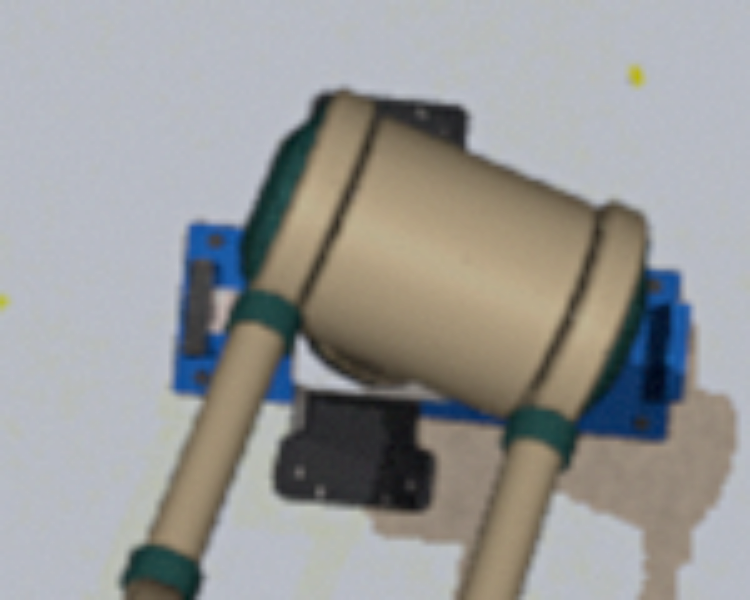

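The reported TCP doesn't match the picture. The fingers closed on air, and in the side view the tips appear some 25–30 mm higher than tool_pos says, while xy agrees. The grip top is known to be 104 mm up, so I'll measure the offset by touching it gently with the closed fingers.

Request:
{"op": "apply_moves", "data": {
  "steps": [
    [1,[0,0,0.002],[0,0,0]],
    [1,[0,0,0.002],[0,0,0]],
    [1,[0,0,0],[0,0,0]]
  ]
}}

```text
clock: 2.68
tool_pos: [0.4991, -0.1364, 0.0767]
eef_rot: [3.14, 0.001, 1.466]
wrist_force: [-3.9, 0.4, 16.2]
finger_gap: 0.0004
```

Request:
{"op": "apply_moves", "data": {
  "steps": [
    [1,[0,0,0.002],[0,0,0]],
    [1,[0,0,0.001],[0,0,0]],
    [1,[0,0,0],[0,0,0]]
  ]
}}

```text
clock: 2.93
tool_pos: [0.4993, -0.1364, 0.0765]
eef_rot: [3.138, 0.001, 1.466]
wrist_force: [-8.9, 3.3, 33.9]
finger_gap: 0.0007
```

Contact came at reported z ≈ 0.077, which is a real 0.104. So the true tip is about 27 mm above the reported TCP, as the picture suggested. I'll take that off every height from here. Lifting, opening and gripping again.

Request:
{"op": "apply_moves", "data": {
  "steps": [
    [1,[0.001,0,-0.015],[0,0,0]],
    [0,[0.002,0,-0.01],[0,0,0]],
    [0,[0,0,0],[0,0,0]],
    [0,[0,0,0],[0,0,0]],
    [0,[0,0,0],[0,0,0]]
  ]
}}

```text
clock: 3.35
tool_pos: [0.4983, -0.1329, 0.0952]
eef_rot: [-3.14, -0.0, 1.466]
wrist_force: [0.0, -0.6, 0.1]
finger_gap: 0.0236
```

Request:
{"op": "apply_moves", "data": {
  "steps": [
    [0,[0,0,0],[0,0,0]],
    [0,[0,0,0],[0,0,0]],
    [0,[0,0,0],[0,0,0]]
  ]
}}

```text
clock: 3.6
tool_pos: [0.4984, -0.1331, 0.0953]
eef_rot: [-3.14, -0.0, 1.466]
wrist_force: [-0.3, -0.2, -1.0]
finger_gap: 0.0438
```

```bash
python3 plan.py .4995 -.133 .05 84.2 4
```

```text
clock 3.6 at [ 0.4984 -0.1331  0.0953] [-1.7992e+02 -2.0000e-02  8.3970e+01] gap 0.0438 F [-0.3 -0.2 -1. ] rotvec/row [-0.0002 -0.0001 -0.0006]
[0.0, 0.0003, 0.0113]
[0.0, 0.0003, 0.0113]
[0.0, 0.0003, 0.0113]
[0.0, 0.0003, 0.0113]
```

Request:
{"op": "apply_moves", "data": {
  "steps": [
    [0,[0,0.001,0.012],[0,0,0]],
    [0,[0,0,0.012],[0,0,0]],
    [0,[0,0,0.012],[0,0,0]],
    [0,[0,0,0.009],[0,0,0]],
    [1,[0,0,0],[0,0,0]]
  ]
}}

```text
clock: 4.02
tool_pos: [0.4982, -0.1327, 0.049]
eef_rot: [-3.137, -0.001, 1.465]
wrist_force: [-0.1, -0.1, 0.5]
finger_gap: 0.0435
```

Request:
{"op": "apply_moves", "data": {
  "steps": [
    [1,[0,0,0],[0,0,0]],
    [1,[0,0,0],[0,0,0]],
    [1,[0,0,0],[0,0,0]],
    [1,[0,0,0],[0,0,0]],
    [1,[0,0,0],[0,0,0]]
  ]
}}

```text
clock: 4.43
tool_pos: [0.499, -0.1333, 0.0516]
eef_rot: [-3.14, 0.0, 1.466]
wrist_force: [-2.2, -0.0, 3.6]
finger_gap: 0.0138
```

Request:
{"op": "apply_moves", "data": {
  "steps": [
    [1,[0,0,0],[0,0,0]]
  ]
}}

```text
clock: 4.52
tool_pos: [0.4991, -0.1333, 0.0516]
eef_rot: [-3.141, 0.0, 1.466]
wrist_force: [-3.0, 0.2, 5.6]
finger_gap: 0.0136
```

Gripped, at 13.6 mm. Sliding it out.

Request:
{"op": "apply_moves", "data": {
  "steps": [
    [1,[0.007,0,0],[0,0,0]],
    [1,[0.009,0,0],[0,0,0]],
    [1,[0.009,0,0],[0,0,0]],
    [1,[0.008,0,0],[0,0,0]],
    [1,[0.007,0,0],[0,0,0]]
  ]
}}

```text
clock: 4.93
tool_pos: [0.5032, -0.0937, 0.0516]
eef_rot: [-3.141, 0.002, 1.466]
wrist_force: [-4.3, -1.8, 4.2]
finger_gap: 0.0138
```

Request:
{"op": "apply_moves", "data": {
  "steps": [
    [1,[0.004,0,0],[0,0,0]],
    [1,[0.003,0,0],[0,0,0]],
    [1,[0.002,0,0],[0,0,0]],
    [1,[0,0,0],[0,0,0]]
  ]
}}

```text
clock: 5.27
tool_pos: [0.5041, -0.0855, 0.0516]
eef_rot: [-3.14, 0.003, 1.467]
wrist_force: [-4.5, -3.6, 4.9]
finger_gap: 0.0138
```

Request:
{"op": "apply_moves", "data": {
  "steps": [
    [1,[0.002,0,0],[0,0,0]],
    [1,[0.001,0,0],[0,0,0]],
    [1,[0,0,0],[0,0,0]]
  ]
}}

```text
clock: 5.52
tool_pos: [0.5041, -0.0854, 0.0516]
eef_rot: [-3.14, 0.008, 1.468]
wrist_force: [-5.9, -11.1, 4.6]
finger_gap: 0.014
```

End stop reached: the force rose to 11 N with no motion. Release, lift and look.

Request:
{"op": "apply_moves", "data": {
  "steps": [
    [0,[0,0,0],[0,0,0]],
    [0,[0,0,0],[0,0,0]],
    [0,[0,0,0],[0,0,0]],
    [0,[0,0,0],[0,0,0]],
    [0,[0,0,0],[0,0,0]]
  ]
}}

```text
clock: 5.93
tool_pos: [0.5056, -0.0812, 0.051]
eef_rot: [3.141, -0.0, 1.466]
wrist_force: [-0.8, 0.5, -1.6]
finger_gap: 0.0434
```

Request:
{"op": "apply_moves", "data": {
  "steps": [
    [0,[0,0,-0.02],[0,0,0]],
    [0,[0,0,-0.03],[0,0,0]],
    [0,[0,0,-0.035],[0,0,0]],
    [0,[0,0,-0.025],[0,0,0]]
  ]
}}

```text
clock: 6.27
tool_pos: [0.5061, -0.0814, 0.1634]
eef_rot: [3.139, 0.0, 1.466]
wrist_force: [-0.6, -0.3, -0.2]
finger_gap: 0.0472
```

```bash
python3 plan.py .564 .2007 .12 100.6 10; python3 - <<'E'
from h import *
im=camera("side");cv2.imwrite("pics/s4.png",cv2.convertScaleAbs(cv2.resize(im[170:280,300:420,::-1],None,fx=5,fy=5,interpolation=cv2.INTER_CUBIC),alpha=1.5))
E
```

```text
clock 6.2667 at [ 0.5061 -0.0814  0.1634] [1.7987e+02 1.0000e-02 8.3990e+01] gap 0.0472 F [-0.6 -0.3 -0.2] rotvec/row [ 0.0001  0.     -0.0185]
[0.0287, 0.0028, 0.0043]
[0.0286, 0.0036, 0.0043]
[0.0285, 0.0044, 0.0043]
[0.0283, 0.0053, 0.0043]
[0.0281, 0.0061, 0.0043]
[0.028, 0.0069, 0.0043]
[0.0277, 0.0077, 0.0043]
[0.0275, 0.0085, 0.0043]
[0.0273, 0.0093, 0.0043]
[0.027, 0.0101, 0.0043]
```

View pics/s4.png

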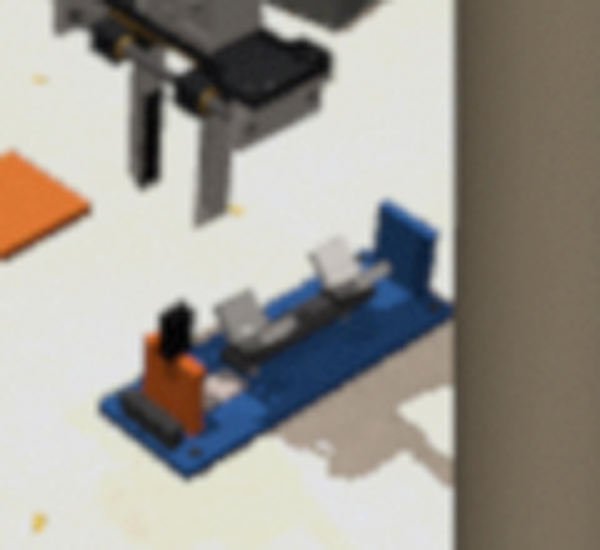

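The orange stop now stands against the dark lug at crop (170,390). On to the rack.

Request:
{"op": "apply_moves", "data": {
  "steps": [
    [0,[0.029,0.003,0.004],[0,0,-0.018]],
    [0,[0.029,0.004,0.004],[0,0,-0.019]],
    [0,[0.028,0.004,0.004],[0,0,-0.018]],
    [0,[0.028,0.005,0.004],[0,0,-0.019]],
    [0,[0.028,0.006,0.004],[0,0,-0.018]]
  ]
}}

```text
clock: 6.73
tool_pos: [0.5342, 0.0609, 0.1406]
eef_rot: [3.141, -0.0, 1.611]
wrist_force: [0.3, -0.3, -1.0]
finger_gap: 0.0471
```

Request:
{"op": "apply_moves", "data": {
  "steps": [
    [0,[0.028,0.007,0.004],[0,0,-0.019]],
    [0,[0.028,0.008,0.004],[0,0,-0.018]],
    [0,[0.027,0.009,0.004],[0,0,-0.019]],
    [0,[0.027,0.009,0.004],[0,0,-0.018]],
    [0,[0.027,0.01,0.004],[0,0,-0.019]]
  ]
}}

```text
clock: 7.15
tool_pos: [0.5635, 0.2017, 0.1205]
eef_rot: [-3.141, -0.0, 1.758]
wrist_force: [0.1, 0.3, 0.4]
finger_gap: 0.0473
```

Request:
{"op": "apply_moves", "data": {
  "steps": [
    [0,[0,0,0],[0,0,0]]
  ]
}}

```text
clock: 7.23
tool_pos: [0.5638, 0.2051, 0.1196]
eef_rot: [3.141, -0.003, 1.761]
wrist_force: [0.3, 0.4, 0.1]
finger_gap: 0.0474
```

```bash
python3 plan.py .564 .2007 .05 100.6 4;  python3 - <<'E'
from h import *
im=camera("side");cv2.imwrite("pics/s5.png",cv2.convertScaleAbs(cv2.resize(im[190:330,190:320,::-1],None,fx=4.2,fy=4.2,interpolation=cv2.INTER_CUBIC),alpha=1.5))
o=arm.get_obs();p=np.array(o["tool_pos"]);x=np.array([np.cos(.185),np.sin(.185),0])
for s in (-.0235,.0235): print(((proj("side",p+[0,0,.027]+s*x)-[190,190])*4.2).round())
E
```

```text
clock 7.2333 at [0.5638 0.2051 0.1196] [179.99  -0.18 100.88] gap 0.0474 F [0.3 0.4 0.1] rotvec/row [ 0.     -0.0005  0.0008]
[-0.0011, -0.0002, 0.0174]
[-0.0011, -0.0002, 0.0174]
[-0.0011, -0.0002, 0.0174]
[-0.0011, -0.0002, 0.0174]
[295. 295.]
[240. 269.]
```

View pics/s5.png

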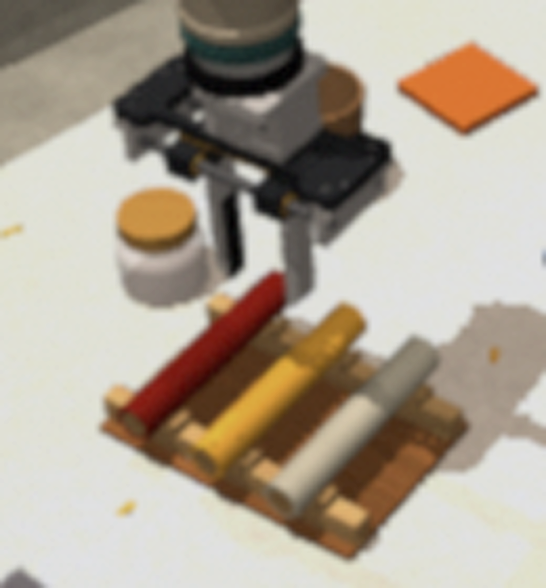

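Predicted tips (295,295) and (240,269) match the picture, so the 27 mm correction holds here too. The fingers are centred across the gold pole and will come down clear of the red and white ones.

Request:
{"op": "apply_moves", "data": {
  "steps": [
    [0,[-0.001,0,0.02],[0,0,0]],
    [0,[-0.001,0,0.025],[0,0,0]],
    [0,[0,0,0.02],[0,0,0]],
    [0,[0,0,0],[0,0,0]]
  ]
}}

```text
clock: 7.62
tool_pos: [0.5602, 0.1961, 0.0521]
eef_rot: [-3.133, 0.001, 1.755]
wrist_force: [-0.6, 0.2, -0.4]
finger_gap: 0.0473
```

```bash
python3 plan.py .564 .2007 -.001 100.6 4;  python3 - <<'E'
from h import *
im=camera("side");cv2.imwrite("pics/s6.png",cv2.convertScaleAbs(cv2.resize(im[190:330,190:320,::-1],None,fx=4.2,fy=4.2,interpolation=cv2.INTER_CUBIC),alpha=1.5))
E
```

```text
clock 7.6167 at [0.5602 0.1961 0.0521] [-1.7951e+02  5.0000e-02  1.0057e+02] gap 0.0473 F [-0.6  0.2 -0.4] rotvec/row [-0.0014  0.0001 -0.0001]
[0.001, 0.0013, 0.0133]
[0.001, 0.0012, 0.0133]
[0.001, 0.0012, 0.0133]
[0.001, 0.0012, 0.0133]
```

View pics/s6.png

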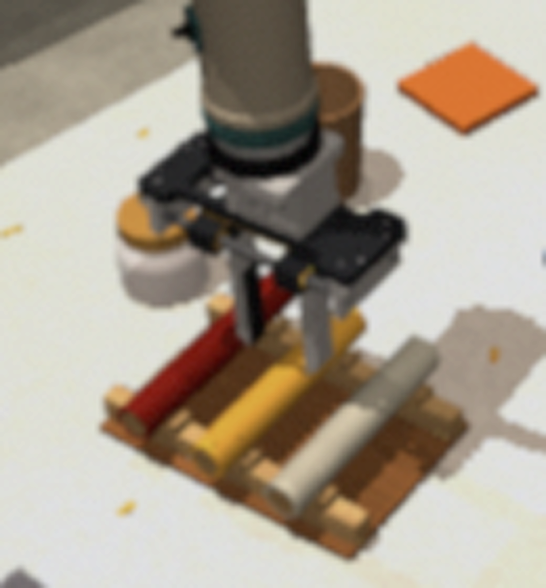

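```bash
python3 plan.py .564 .2007 -.001 100.6 5
```

```text
clock 7.6667 at [0.5618 0.1966 0.0542] [-1.7970e+02  4.0000e-02  1.0057e+02] gap 0.0469 F [ 0.6  0.6 -0.1] rotvec/row [-0.0007  0.0001 -0.0001]
[0.0007, 0.0006, 0.011]
[0.0007, 0.0006, 0.011]
[0.0007, 0.0006, 0.011]
[0.0007, 0.0006, 0.011]
[0.0007, 0.0006, 0.011]
```

Request:
{"op": "apply_moves", "data": {
  "steps": [
    [0,[0.001,0,0.012],[0,0,0]],
    [0,[0.001,0,0.015],[0,0,0]],
    [0,[0,0,0.015],[0,0,0]],
    [0,[0,0,0.012],[0,0,0]],
    [0,[0,0,0],[0,0,0]]
  ]
}}

```text
clock: 8.08
tool_pos: [0.5628, 0.1991, 0.0014]
eef_rot: [-3.14, 0.0, 1.756]
wrist_force: [-0.7, -0.5, -0.8]
finger_gap: 0.047
```

Request:
{"op": "apply_moves", "data": {
  "steps": [
    [0,[0,0,0],[0,0,0]],
    [0,[0,0,0],[0,0,0]]
  ]
}}

```text
clock: 8.25
tool_pos: [0.5649, 0.1999, 0.0037]
eef_rot: [3.139, 0.0, 1.756]
wrist_force: [0.0, 0.7, -0.4]
finger_gap: 0.0468
```

```bash
python3 plan.py .564 .2007 -.001 100.6 1;  python3 - <<'E'
from h import *
im=camera("side");cv2.imwrite("pics/s7.png",cv2.convertScaleAbs(cv2.resize(im[190:330,190:320,::-1],None,fx=4.2,fy=4.2,interpolation=cv2.INTER_CUBIC),alpha=1.5))
E
```

```text
clock 8.25 at [0.5649 0.1999 0.0037] [179.84   0.   100.6 ] gap 0.0468 F [ 0.   0.7 -0.4] rotvec/row [ 0.0017  0.     -0.    ]
[0.0009, -0.0007, 0.0047]
```

View pics/s7.png

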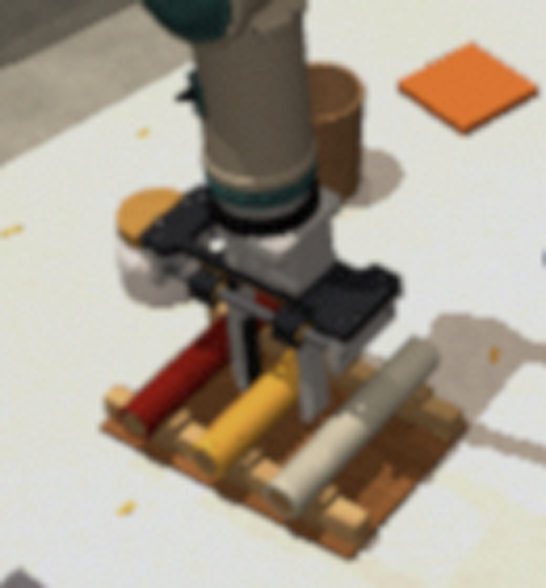

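The fingers straddle the gold pole, clear of its neighbours. Closing.

Request:
{"op": "apply_moves", "data": {
  "steps": [
    [0,[0,0,0.003],[0,0,0]],
    [1,[0,0,0],[0,0,0]],
    [1,[0,0,0],[0,0,0]],
    [1,[0,0,0],[0,0,0]],
    [1,[0,0,0],[0,0,0]]
  ]
}}

```text
clock: 8.72
tool_pos: [0.5637, 0.2, -0.0008]
eef_rot: [3.141, 0.0, 1.756]
wrist_force: [-0.4, 0.0, 0.1]
finger_gap: 0.0292
```

Request:
{"op": "apply_moves", "data": {
  "steps": [
    [1,[0,0,0],[0,0,0]],
    [1,[0,0,0],[0,0,0]],
    [1,[0,0,0],[0,0,0]]
  ]
}}

```text
clock: 8.97
tool_pos: [0.5636, 0.2, -0.0008]
eef_rot: [3.141, 0.0, 1.756]
wrist_force: [0.2, 0.2, 2.0]
finger_gap: 0.0293
```

Request:
{"op": "apply_moves", "data": {
  "steps": [
    [1,[0,0,-0.01],[0,0,0]],
    [1,[0,0,-0.03],[0,0,0]],
    [1,[0,0,-0.04],[0,0,0]],
    [1,[0,0,-0.035],[0,0,0]],
    [1,[0,0,-0.015],[0,0,0]]
  ]
}}

```text
clock: 9.38
tool_pos: [0.5661, 0.2007, 0.1346]
eef_rot: [3.134, -0.0, 1.756]
wrist_force: [0.3, 0.7, -0.6]
finger_gap: 0.0289
```

```bash
python3 plan.py .4925 -.2 .12 84.2 15;  python3 - <<'E'
from h import *
im=camera("side");cv2.imwrite("pics/s8.png",cv2.convertScaleAbs(cv2.resize(im[170:330,190:320,::-1],None,fx=3.7,fy=3.7,interpolation=cv2.INTER_CUBIC),alpha=1.5))
E
```

```text
clock 9.3833 at [0.5661 0.2007 0.1346] [ 1.7954e+02 -2.0000e-02  1.0063e+02] gap 0.0289 F [ 0.3  0.7 -0.6] rotvec/row [ 0.0003 -0.0001  0.0122]
[-0.0253, -0.0098, 0.0009]
[-0.0255, -0.0093, 0.0009]
[-0.0257, -0.0088, 0.0009]
[-0.0259, -0.0083, 0.0009]
[-0.026, -0.0078, 0.0009]
[-0.0262, -0.0073, 0.0009]
[-0.0263, -0.0068, 0.0009]
[-0.0264, -0.0063, 0.0009]
[-0.0265, -0.0058, 0.0009]
[-0.0266, -0.0053, 0.0009]
[-0.0267, -0.0048, 0.001]
[-0.0268, -0.0042, 0.001]
[-0.0269, -0.0037, 0.001]
[-0.027, -0.0032, 0.001]
[-0.027, -0.0027, 0.001]
```

View pics/s8.png

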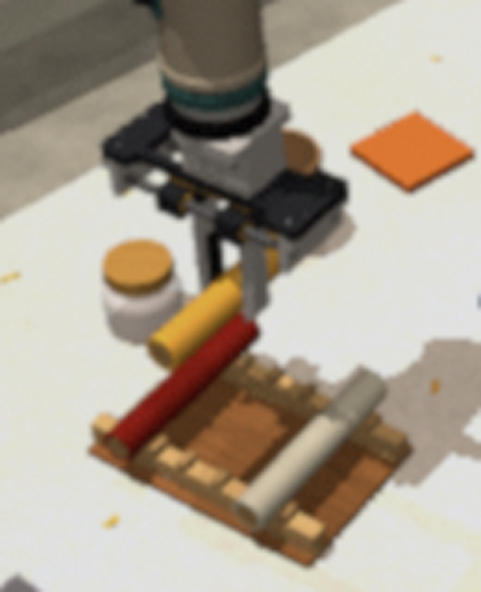

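The gold pole is lifted level and the other two are undisturbed. Carrying it to the cradle.

Request:
{"op": "apply_moves", "data": {
  "steps": [
    [1,[-0.025,-0.01,0.001],[0,0,0.012]],
    [1,[-0.026,-0.009,0.001],[0,0,0.012]],
    [1,[-0.026,-0.009,0.001],[0,0,0.012]],
    [1,[-0.026,-0.008,0.001],[0,0,0.012]],
    [1,[-0.026,-0.008,0.001],[0,0,0.012]]
  ]
}}

```text
clock: 9.85
tool_pos: [0.5377, 0.0648, 0.1231]
eef_rot: [-3.14, 0.0, 1.662]
wrist_force: [-0.5, -0.1, -0.9]
finger_gap: 0.0293
```

Request:
{"op": "apply_moves", "data": {
  "steps": [
    [1,[-0.026,-0.007,0.001],[0,0,0.012]],
    [1,[-0.026,-0.007,0.001],[0,0,0.012]],
    [1,[-0.026,-0.006,0.001],[0,0,0.012]],
    [1,[-0.026,-0.006,0.001],[0,0,0.012]],
    [1,[-0.026,-0.005,0.001],[0,0,0.012]]
  ]
}}

```text
clock: 10.27
tool_pos: [0.5136, -0.0667, 0.1182]
eef_rot: [-3.14, -0.0, 1.567]
wrist_force: [-0.1, -0.8, -0.4]
finger_gap: 0.0298
```

```bash
python3 plan.py .4925 -.2 .12 84.2 5
```

```text
clock 10.2667 at [ 0.5136 -0.0667  0.1182] [-1.799e+02 -2.000e-02  8.977e+01] gap 0.0298 F [-0.1 -0.8 -0.4] rotvec/row [-0.0002 -0.      0.0124]
[-0.0267, -0.0041, -0.0004]
[-0.0268, -0.0036, -0.0004]
[-0.0268, -0.0031, -0.0004]
[-0.0269, -0.0026, -0.0004]
[-0.0269, -0.002, -0.0004]
```

Request:
{"op": "apply_moves", "data": {
  "steps": [
    [1,[-0.027,-0.004,0],[0,0,0.013]],
    [1,[-0.027,-0.004,0],[0,0,0.012]],
    [1,[-0.027,-0.003,0],[0,0,0.013]],
    [1,[-0.026,-0.003,0],[0,0,0.012]],
    [1,[-0.025,-0.002,0],[0,0,0.012]]
  ]
}}

```text
clock: 10.68
tool_pos: [0.4922, -0.1979, 0.1182]
eef_rot: [-3.14, -0.001, 1.469]
wrist_force: [-0.2, -0.0, -1.1]
finger_gap: 0.0294
```

Request:
{"op": "apply_moves", "data": {
  "steps": [
    [1,[0,0,0],[0,0,0]],
    [1,[0,0,0],[0,0,0]],
    [1,[0,0,0],[0,0,0]]
  ]
}}

```text
clock: 10.93
tool_pos: [0.4928, -0.1961, 0.1184]
eef_rot: [-3.14, -0.001, 1.47]
wrist_force: [-0.4, 0.9, -1.8]
finger_gap: 0.0293
```

```bash
python3 plan.py .4925 -.2 .04 84.2 5;  python3 - <<'E'
from h import *
im=camera("side");cv2.imwrite("pics/s9.png",cv2.convertScaleAbs(cv2.resize(im[140:270,300:430,::-1],None,fx=4.5,fy=4.5,interpolation=cv2.INTER_CUBIC),alpha=1.5))
E
```

```text
clock 10.9333 at [ 0.4928 -0.1961  0.1184] [-1.7992e+02 -8.0000e-02  8.4220e+01] gap 0.0293 F [-0.4  0.9 -1.8] rotvec/row [-0.0002 -0.0002  0.0001]
[-0.0008, 0.0, 0.0157]
[-0.0008, 0.0, 0.0157]
[-0.0008, 0.0, 0.0157]
[-0.0008, 0.0, 0.0157]
[-0.0008, 0.0, 0.0157]
```

View pics/s9.png

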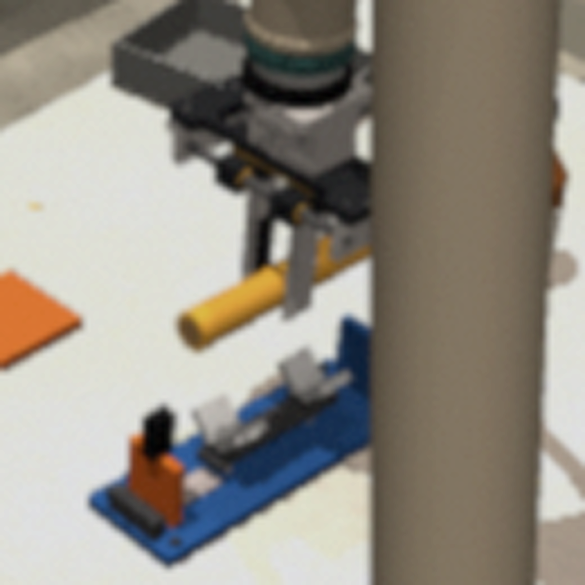

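```bash
python3 - <<'E'
from h import *
o=arm.get_obs();p=np.array(o["tool_pos"]);y=np.array([.1011,.9949,0])
f=lambda P:((proj("side",P)-[300,140])*4.5).round()
print(f(p+[0,0,.0458]+.085*y), "V rest +45 bottom front", f(np.array([.4921,-.2036,.045])+.060*y), f(np.array([.4921,-.2036,.045])-.030*y))
E
```

```text
[188. 329.] V rest +45 bottom front [212. 440.] [297. 390.]
```

Request:
{"op": "apply_moves", "data": {
  "steps": [
    [1,[-0.001,0,0.012],[0,0,0]],
    [1,[-0.001,0,0.02],[0,0,0]],
    [1,[0,0,0.02],[0,0,0]],
    [1,[0,0,0.02],[0,0,0]],
    [1,[0,0,0.01],[0,0,0]]
  ]
}}

```text
clock: 11.4
tool_pos: [0.4919, -0.1967, 0.035]
eef_rot: [-3.138, -0.002, 1.472]
wrist_force: [-0.0, 0.9, -1.9]
finger_gap: 0.0296
```

Request:
{"op": "apply_moves", "data": {
  "steps": [
    [1,[0,0,0],[0,0,0]],
    [1,[0,0,0],[0,0,0]],
    [1,[0,0,0],[0,0,0]]
  ]
}}

```text
clock: 11.65
tool_pos: [0.4942, -0.1989, 0.0381]
eef_rot: [3.14, 0.001, 1.471]
wrist_force: [-0.9, 1.2, -0.5]
finger_gap: 0.0293
```

```bash
python3 plan.py .4925 -.2 .02 84.2 3;  python3 - <<'E'
from h import *
im=camera("side");cv2.imwrite("pics/s10.png",cv2.convertScaleAbs(cv2.resize(im[185:265,310:400,::-1],None,fx=7,fy=7,interpolation=cv2.INTER_CUBIC),alpha=1.5))
E
```

```text
clock 11.65 at [ 0.4942 -0.1989  0.0381] [1.799e+02 4.000e-02 8.428e+01] gap 0.0293 F [-0.9  1.2 -0.5] rotvec/row [0.0004 0.0002 0.0003]
[-0.0004, -0.0006, 0.006]
[-0.0004, -0.0005, 0.006]
[-0.0004, -0.0005, 0.006]
```

View pics/s10.png

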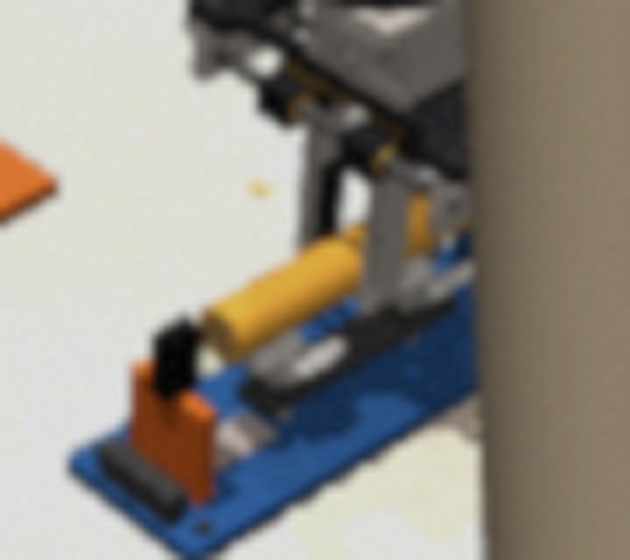

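The pole hangs over the V, clear of the stop and well aligned. Lowering slowly while watching the force.

Request:
{"op": "apply_moves", "data": {
  "steps": [
    [1,[0,-0.001,0.005],[0,0,0]],
    [1,[0,0,0.005],[0,0,0]],
    [1,[0,0,0.004],[0,0,0]],
    [1,[0,0,0],[0,0,0]],
    [1,[0,0,0],[0,0,0]]
  ]
}}

```text
clock: 12.12
tool_pos: [0.4919, -0.1987, 0.0227]
eef_rot: [-3.141, -0.0, 1.47]
wrist_force: [0.7, -1.0, -0.2]
finger_gap: 0.0296
```

Request:
{"op": "apply_moves", "data": {
  "steps": [
    [1,[0,0,0.002],[0,0,0]],
    [1,[0,0,0.002],[0,0,0]],
    [1,[0,0,0],[0,0,0]]
  ]
}}

```text
clock: 12.37
tool_pos: [0.4924, -0.1991, 0.0194]
eef_rot: [3.141, 0.0, 1.47]
wrist_force: [-2.1, 0.2, 5.3]
finger_gap: 0.0293
```

Contact at 0.0195; I expected 0.020. Pressing down.

Request:
{"op": "apply_moves", "data": {
  "steps": [
    [1,[0,0,0.003],[0,0,0]],
    [1,[0,0,0.003],[0,0,0]],
    [1,[0,0,0.002],[0,0,0]],
    [1,[0,0,0],[0,0,0]],
    [1,[0,0,0],[0,0,0]]
  ]
}}

```text
clock: 12.78
tool_pos: [0.4924, -0.1991, 0.0124]
eef_rot: [3.141, 0.001, 1.47]
wrist_force: [-3.5, 1.2, 9.6]
finger_gap: 0.0295
```

Request:
{"op": "apply_moves", "data": {
  "steps": [
    [1,[0,0,0.002],[0,0,0]],
    [1,[0,0,0.001],[0,0,0]],
    [1,[0,0,0],[0,0,0]],
    [1,[0,0,0],[0,0,0]]
  ]
}}

```text
clock: 13.12
tool_pos: [0.4924, -0.1991, 0.0104]
eef_rot: [3.14, 0.001, 1.47]
wrist_force: [-4.8, 1.9, 16.3]
finger_gap: 0.0291
```

Request:
{"op": "apply_moves", "data": {
  "steps": [
    [1,[0,-0.001,0.001],[0,0,0]],
    [1,[0,0,0.001],[0,0,0]],
    [1,[0,0,0],[0,0,0]],
    [1,[0,0,0],[0,0,0]]
  ]
}}

```text
clock: 13.45
tool_pos: [0.4925, -0.1992, 0.0102]
eef_rot: [3.138, 0.001, 1.47]
wrist_force: [-5.7, 3.5, 28.1]
finger_gap: 0.0292
```

Request:
{"op": "apply_moves", "data": {
  "steps": [
    [1,[0,0,0],[0,0,0]],
    [1,[0,0,0],[0,0,0]],
    [1,[0,0,0],[0,0,0]],
    [1,[0,0,0],[0,0,0]],
    [1,[0,0,0],[0,0,0]]
  ]
}}

```text
clock: 13.87
tool_pos: [0.4925, -0.1992, 0.0103]
eef_rot: [3.138, 0.001, 1.47]
wrist_force: [-6.5, 4.2, 28.2]
finger_gap: 0.0291
```

```bash
python3 - <<'E'
from h import *
im=camera("side");cv2.imwrite("pics/s11.png",cv2.convertScaleAbs(cv2.resize(im[185:265,310:400,::-1],None,fx=7,fy=7,interpolation=cv2.INTER_CUBIC),alpha=1.5))
im=camera("top");cv2.imwrite("pics/t11.png",cv2.convertScaleAbs(im[120:300,120:560,::-1],alpha=1.5))
obs()
E
```

```text
{'clock': 13.9667, 'joint_pos': [-0.5155, 0.3597, 1.8455, 0.0003, 0.9324, -0.4149], 'tool_pos': [0.4925, -0.1992, 0.0102], 'eef_rot': [3.1378, 0.0014, 1.47], 'wrist_force': [-5.6312, 2.5643, 27.1735], 'finger_gap': 0.0292}
```

View pics/s11.png

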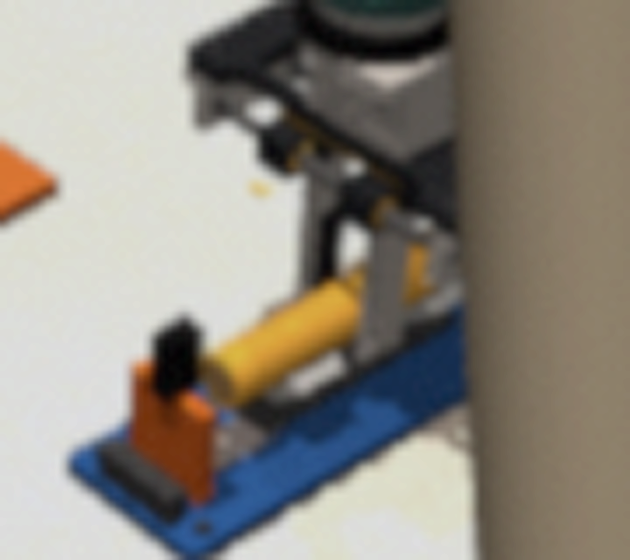

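View pics/t11.png

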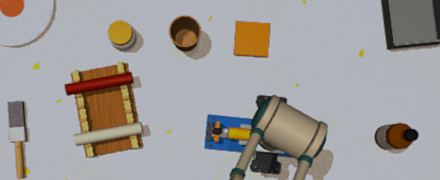

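The picture shows the pole lying along the V with the V down and the stop against its lug, clear of the pole end. The rack and bystanders are where they were. The reported height of 0.0102 is the predicted fully-down height, and the force has risen to a steady 27 N.

```bash
python3 -c "
from station import sign_off
print(sign_off())"
```

```text
the job is handed in; nothing more can be done
None
```

I slid the size stop out to its end stop and released it. Then I took the gold pole from the middle of the rack, laid it in the V and pressed it down until the V was on its stop. I handed the job in at about 14 s, with the gripper still closed and pressing; no verdict was reported.

**Last checks:**
- **V down:** the TCP read 0.0102 m at the end, about 10 mm below the expected contact height, and felt contact was at about 0.0195 m. It stopped there while the force kept rising.
- **Press force:** about 27 N downward and steady, with the fingers closed on the pole at 29 mm. There is a sideways force of about 6 N, so the two V faces are not loaded equally. From the wrist force I worked out roughly 24 N and 16 N, both above the 2 N needed, though I did not measure them directly.
- **Size stop:** it moved about 48 mm and then stopped, with the force rising to 11 N. The pictures show it against the dark lug, clear of the pole end.
- **Bystanders:** the final top view shows the red and white poles and the other items that are in frame where they started.

**What disagreed:** the real fingertips are about 27 mm above the reported TCP, so my first grip on the size stop closed on air just above it. I measured the offset by touching the top of the black grip, pressing up to about 34 N with the fingers. Correcting every height by 27 mm, later contacts came within about 1 mm of where I expected.

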